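# Set the airbrush air lever to the third click

### The job

Set the air for the airbrush: on the blue air-control box, push the red slide lever fully back to its closed end (the red band), then push it the other way, counting the clicks by feel, and leave it at rest in the third click from the closed end without running past it. Only push the lever gently with the fingers, do not grip it, and leave the bottles, jar, model parts and tools where they are.

Things in the scene. Friction and masses are not known exactly. Their poses are not given: they have to be found in the camera images.
- airbox: blue metal box screwed to the bench, 130 mm along its x, 190 mm along its y, top 55 mm above the bench; origin on the bench under its centre. The lever's slot runs along the box's y, 20 mm to the +x side of the centre. The closed end (red band) is at -y; a green wedge beside the slot widens towards the open end at +y
- gauge (a point): centre of the top of a round gauge (46 mm across, 9 mm tall) fixed on the box top, 58 mm to the -x side of the slot. But for the lever nothing stands above the box's top along the slot or beyond its ends; two small buttons are on the gauge's side, two brass barbs stick out 24 mm from the box's -x side
- lever (a joint): slide of the lever towards the box's +y, m: 0 = at the closed stop, 0.096 = open stop. Clicks every 16 mm: first 0.016, third 0.048. Leaving a click takes about 6 N; it fades by half-way to the next, and some 2 mm beyond that the lever jumps ahead by itself into that click. Let go within 2 mm of half-way, it may hang there. Starts at, or rarely between, the first and second click
- lever_top (a point): centre of the top of the red lever handle, 100 mm above the bench. The handle is an upright block 26 mm across the slot, 14 mm along the slot, from 64 to 100 mm above the bench, on a thin steel stem; it slides along the box's y without turning
- closed_place (a point): where lever_top is when the lever is fully closed (joint 0); fixed to the box, its y axis is the sliding direction, towards open
- bottle_green: loose green dropper bottle with black cone cap, 25 mm across, 78 mm tall, beside the air-control box; origin at the centre of its underside
- bottle_red: loose red dropper bottle with black cone cap, 25 mm across, 78 mm tall, beside the air-control box; origin at the centre of its underside
- paint_jar: loose paint jar with black lid, 40 mm across, 45 mm tall, on the gauge side of the air-control box; origin at the centre of its underside
- hull: loose tan plastic model tank hull, 165 x 78 mm, 35 mm tall; origin at the centre of its underside
- sprue: loose tan flat frame of model wheels, 200 x 124 mm, 4.5 mm thick; origin at the centre of its underside
- pliers: loose pliers with dark handles lying flat, 160 mm long, 16 mm thick; origin under the pivot
- tweezers: loose steel tweezers lying flat, 135 mm long, 6 mm thick; origin under the middle
Not all that is in view belongs to the job. There is more than one size of the airbox; the job needs the largest.

How it is judged:
By the outcome, as a careful person would: the job done as asked, in the order asked, and still so for the second after the job is handed in, with the robot touching nothing.
It also fails if it takes over 58 s, if anything falls off the work surface, if the arm or the gripper's body presses on something with over 40 N, if the wrist force passes 120 N, or if a joint passes its speed limit or range.

### The arm

A 6-joint arm with a two-finger parallel gripper is mounted at the origin on the work surface. World frame = base frame: x ahead of the robot, y to its left, z up, the work surface at z = 0. Lengths are in m, angles in degrees, forces in N, time in s.
With the tool pointing down it reaches from about 0.35 to 0.875 m from the base axis. Payload 4.2 kg.
Tool frame: the origin (TCP) lies on the centre line of the jaws, within the pads' length; the fingertips stand 19 mm ahead of it and the grasp point (between the pads) is the TCP; x points along the fingers, y is the direction in which the jaws open and shut, and the axes are right-handed (so a half turn about x gives the same grasp; the last joint's range is limited). The gripper opens to 87 mm and grips with 3 to 60 N. Pads are 19 mm wide; open, the fingers measure 117 mm over their backs; the gripper's body (75 mm by 190 mm) begins 51 mm behind the grasp point.
Start: joints at [85.577, 22.042, 0.453, 0, -68.411, -14.817], TCP at [0.206, 0.59, 0.242] pointing down, gripper open.
Joint ranges: [-179.83, 179.83], [-69.29, 118.12], [-61.27, 80.66], [-181.25, 117.63], [-171.15, -9.14], [-177.46, 177.46]. Speed limits (degrees/s): [159.86, 159.86, 180, 180, 180, 180].

### API

Orientations are given as a 3x3 rotation matrix whose columns are the frame's x, y, z axes.
In Python, from station import * gives the robot as it stands.
- The arm moves only by the shell command python3 -m creep 'ROWS'. ROWS is JSON, a list of rows, each a list of 5 numbers: the opening, from 0 (shut) to 1 (fully open), then the shift along the world's x, y, z in mm, then the turn about the world's z in rad. In form: [[jaw, x, y, z, turn], ...]. A call has exactly 8 rows; each row is the pose to reach, as a shift and turn from the pose measured when the call began; what a row does not reach only later rows make up. A row lasts 1/10 s, in which the tool goes at most 50 mm and 8.59 degrees, less where a joint would pass 70% of its speed; a pose out of reach is approached as far as the arm can. A call with a gripper value outside its range is refused whole. The fingers move at their own pace and stop on an object; the grip force is fixed at half the most. Time passes only in rows, so rows that repeat a pose let the fingers close, or fill a call up. It gives the time, the measured TCP pose, the force and the opening at its end, in the units of the state.
- sense(): the state, without advancing time (a new reading comes with each control period).
- capture(name): name is "side" or "top"; returns a dict with "image" (420x560x3 uint8, blue, green, red), "z_map" (420x560 float32, m along the optical axis (not along the pixel's ray), 0 where there is no reading), "mtx" (3x3 intrinsics, pixels), "k1" (the pictures are not rectified: a ray, as slopes to the right and down, at radius r is drawn at 1 + k1 r^2 times it, then the intrinsics apply), "eye" and "attitude" of the camera in the world. Camera axes: x right, y up, looking along -z (the intrinsics and any distortion apply to the point x, -y, -z); pixel columns grow to the right and rows downward; lengths in m; the calibration is good to about 2 mm. A picture is of the moment at which its call begins.
- finish_job(): hands the job in, once; it reports no verdict.
Trained networks look in a picture, given as the dict that the camera call returned (one of the last four; its "shot" number tells which), for a name from the list of things; names that differ only in an ending like _2 or _b are one class to them, and where a whole thing is asked for, a point or a joint stands for the part that bears it (a point fixed in the world has none). Each returns a list of dicts, best first, with "confidence" (0 to 1); they miss things now and then, are a little off and sometimes report something else, mostly with a low value. They report only what shows in the picture. A call takes as long as a camera call. They do not tell look-alikes from the thing itself.
- look_for(picture, thing): "box" ([left, top, right, bottom] in pixels, round what is visible of it).
- mark_of(picture, thing): "centre" ([column, row] in pixels: a listed point, or the origin of a listed thing).
The state is a dict: "time_s": time; "joints": joint angles; "joint_velocities": joint speeds; "effort": joint torques, N m; "tcp_pos": TCP position; "ee_rot": TCP orientation; "wrist_force": force on the tool from outside, world axes, zero at the start; "moment": the same for the moment, N m; "gripper_width": opening from 0.0 (shut) to 1.0 (fully open).
Only numpy, scipy, OpenCV 4.12 (cv2) and the standard library are available. Lean on these libraries where they do the work, as an engineer would, in place of code of your own. Each camera call takes 0.05 s, during which the arm holds its last target.

## Working session

There is one attempt and no reset: what is moved stays moved. The work goes in short steps, Python scripts to look and compute and a shell command to move; the robot and the scene stay as the last step left them, time stands still between calls to the robot, and variables do not carry over. Pictures are saved under pics/ and viewed, and the job is handed in when it is done.

```bash
mkdir -p pics; ls
cat > h.py <<'E'
from station import *
import numpy as np, cv2
def ray(p,uv):
    K=np.array(p["mtx"]);k1=p["k1"]
    d=np.array([(uv[0]-K[0,2])/K[0,0],(uv[1]-K[1,2])/K[1,1]])
    u=d.copy()
    for _ in range(30): u=d/(1+k1*(u@u))
    return np.array([u[0],-u[1],-1.0])
def at_z(p,uv,z):
    R=np.array(p["attitude"]);e=np.array(p["eye"]);r=R@ray(p,uv)
    return e+r*(z-e[2])/r[2]
def at_depth(p,uv):
    u,v=int(round(uv[0])),int(round(uv[1]))
    w=p["z_map"][max(v-2,0):v+3,max(u-2,0):u+3];w=w[w>0]
    if len(w)==0:return None
    return np.array(p["eye"])+np.array(p["attitude"])@(ray(p,uv)*np.median(w))
def tri(p1,a,p2,b):
    A=[];B=[]
    for p,uv in((p1,a),(p2,b)):
        r=np.array(p["attitude"])@ray(p,uv);r/=np.linalg.norm(r)
        M=np.eye(3)-np.outer(r,r);A.append(M);B.append(M@np.array(p["eye"]))
    return np.linalg.lstsq(np.vstack(A),np.hstack(B),rcond=None)[0]
E
python3 - <<'E'
from h import *
np.set_printoptions(precision=4,suppress=True)
s=sense();print(s["time_s"],s["tcp_pos"],s["ee_rot"],s["wrist_force"],s["gripper_width"])
P={n:capture(n) for n in("top","side")}
for n,p in P.items():
    cv2.imwrite(f"pics/{n}0.png",p["image"]); print(n,p["eye"],p["attitude"],p["mtx"],p["k1"])
    for t in("airbox","gauge","lever","lever_top","closed_place"):
        for f in(look_for,mark_of):
            try:
                for r in f(p,t)[:4]: 
                    print(n,t,{k:np.round(v,2) for k,v in r.items()}, at_depth(p,r["centre"]) if "centre" in r else "")
            except Exception as e: print(n,t,f.__name__,e)
E
```

```text
pics
0.0 [0.2057 0.5895 0.2405] [[-0.0006 -0.3297 -0.9441]
 [-0.0021 -0.9441  0.3297]
 [-1.      0.0022 -0.0001]] [-0.2837  0.1908 -0.473 ] 1.0001867747034425
top [ 0.3731 -0.0111  1.4408] [[-0.0227  0.9944 -0.1034]
 [-0.9997 -0.0238 -0.0097]
 [-0.0121  0.1031  0.9946]] [[439.9177   0.     278.2465]
 [  0.     439.9177 210.3116]
 [  0.       0.       1.    ]] -0.13592633254690023
top airbox {'box': array([275.6, 243.9, 322.6, 285.1]), 'confidence': np.float64(0.65)} 
top airbox {'box': array([301.8, 147.9, 347.3, 191.2]), 'confidence': np.float64(0.63)} 
top airbox {'centre': array([298.1, 263.8]), 'confidence': np.float64(0.82)} [ 0.3469 -0.0565  0.04  ]
top airbox {'centre': array([247.2, 201.7]), 'confidence': np.float64(0.77)} [0.5469 0.1003 0.0561]
top airbox {'centre': array([322.5, 168. ]), 'confidence': np.float64(0.7)} [ 0.6531 -0.1439  0.0397]
top gauge {'box': array([301.8, 146.3, 348.3, 191.4]), 'confidence': np.float64(0.91)} 
top gauge {'box': array([273.8, 244.5, 322.7, 286.7]), 'confidence': np.float64(0.65)} 
top gauge {'box': array([211.2, 169.8, 280.2, 230.8]), 'co
[... 3476 characters left out ...]
re': array([237. , 256.9]), 'confidence': np.float64(0.59)} [ 0.3396 -0.0881  0.0686]
side closed_place {'box': array([236.7, 175.1, 299.2, 230.4]), 'confidence': np.float64(0.93)} 
side closed_place {'box': array([338.7, 214.2, 385.1, 258.5]), 'confidence': np.float64(0.91)} 
side closed_place {'box': array([205.1, 237.5, 257.4, 292.8]), 'confidence': np.float64(0.57)} 
side closed_place {'centre': array([372.6, 226.7]), 'confidence': np.float64(0.86)} [ 0.6854 -0.1679  0.0431]
side closed_place {'centre': array([273.7, 189.2]), 'confidence': np.float64(0.82)} [0.5587 0.0806 0.0802]
side closed_place {'centre': array([237.4, 255.1]), 'confidence': np.float64(0.55)} [ 0.3432 -0.0839  0.0693]
```

Run:
```python
import cv2
a=cv2.imread("pics/top0.png")[150:250,195:300];cv2.imwrite("pics/topc.png",cv2.resize(a,None,fx=5.7,fy=5.7,interpolation=2))
a=cv2.imread("pics/side0.png")[150:250,220:320];cv2.imwrite("pics/sidec.png",cv2.resize(a,None,fx=5.7,fy=5.7,interpolation=2))
```

```text
(no output)
```

View pics/top0.png

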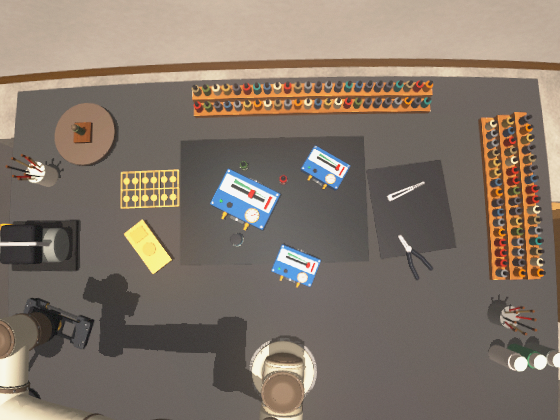

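View pics/side0.png

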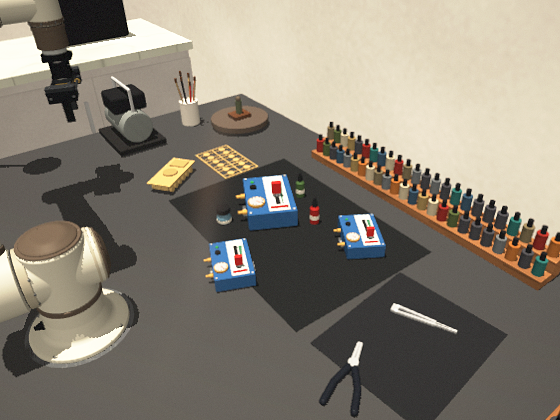

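```bash
sleep 0
```

```text
(no output)
```

View pics/topc.png

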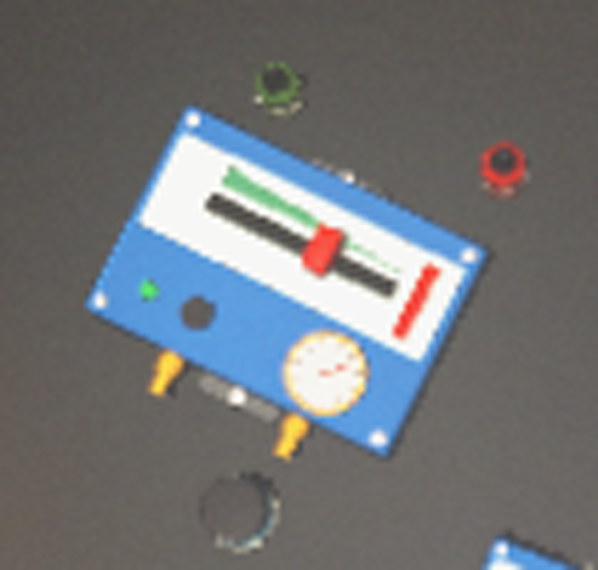

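View pics/sidec.png

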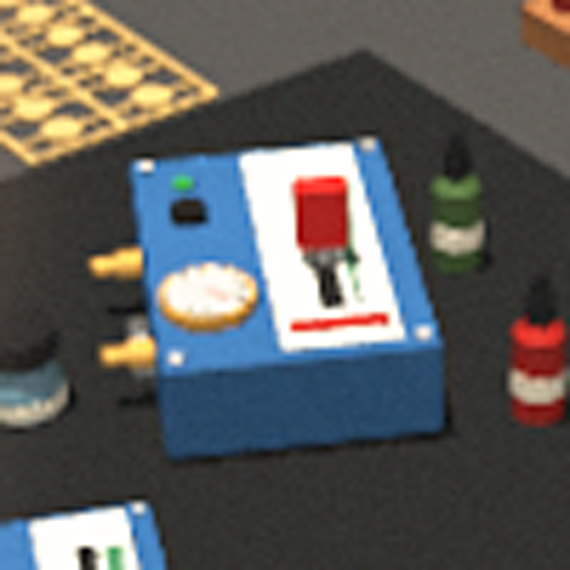

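Run:
```python
from h import *
np.set_printoptions(precision=4,suppress=True)
P={n:capture(n) for n in("top","side")}
T,S=P["top"],P["side"]
tc=[(195+x/5.7,150+y/5.7) for x,y in[(190,107),(488,248),(388,456),(90,305)]]
sc=[(220+x/5.7,150+y/5.7) for x,y in[(383,140),(442,345),(160,368),(133,160)]]
for p,c in((T,tc),(S,sc)):
    q=np.array([at_z(p,u,.055)[:2] for u in c]);print(q,q.mean(0))
    d=(q[0]-q[1])+(q[3]-q[2]);print("y dir deg",np.degrees(np.arctan2(d[1],d[0])),np.linalg.norm(q[0]-q[1]),np.linalg.norm(q[1]-q[2]))
# tri of features: gauge, green dot, red band ctr
f=lambda a,b:tri(T,(195+a[0]/5.7,150+a[1]/5.7),S,(220+b[0]/5.7,150+b[1]/5.7))
print("gauge",f((326,373),(207,294)),"band",f((417,301),(340,323)),"slot open end",f((212,203),(0,0)))
print("scr",f((193,119),(369,146)),f((470,256),(425,333)),f((378,438),(176,358)),f((99,300),(146,165)))
# red handle
for n,p in P.items():
    h=cv2.cvtColor(p["image"],cv2.COLOR_BGR2HSV)
    m=((h[...,1]>150)&((h[...,0]<8)|(h[...,0]>172))&(h[...,2]>70)).astype(np.uint8)
    k,l,st,c=cv2.connectedComponentsWithStats(m)
    for i in range(1,k):
        if st[i,4]>8 and 195<c[i][0]<300 and 150<c[i][1]<250:print(n,st[i],c[i],at_z(p,c[i],.1))
print("lever top",f((327,243),(322,180)))
print(at_z(S,(220+321/5.7,150+180/5.7),.1), at_z(T,(195+325/5.7,150+247/5.7),.1))
for p in(T,S):
  for t in("lever_top","gauge","closed_place"):
    for r in mark_of(p,t):print(t,r,at_z(p,r["centre"],.064 if t=="gauge" else .1));
```

```text
[[ 0.6551  0.1597]
 [ 0.5707 -0.0064]
 [ 0.4559  0.0517]
 [ 0.5441  0.2169]] [0.5565 0.1055]
y dir deg 62.46741502348537 0.1862694079988672 0.1286598588381501
[[ 0.6593  0.1565]
 [ 0.57   -0.0099]
 [ 0.4581  0.0537]
 [ 0.5469  0.2191]] [0.5586 0.1049]
y dir deg 61.766488324901964 0.18886619417521455 0.12875612438809725
gauge [0.503  0.0844 0.0608] band [0.5426 0.0334 0.0552] slot open end [0.5192 0.1561 0.1947]
scr [0.6495 0.1574 0.0544] [0.5678 0.0029 0.0554] [0.467  0.0565 0.055 ] [0.548  0.2111 0.0551]
top [280 176   7   7  20] [283.   179.45] [ 0.6079 -0.0149  0.1   ]
top [248 190   7   8  35] [250.9143 193.3429] [0.5671 0.085  0.1   ]
top [264 197   8  12  28] [267.4286 202.2857] [0.5381 0.0346 0.1   ]
side [272 181   9  13 108] [275.9907 186.9444] [0.5522 0.0596 0.1   ]
side [271 205  17   3  23] [279.5217 206.1739] [ 0.5067 -0.0197  0.1   ]
lever top [0.5689 0.0805 0.1004]
[0.5687 0.0815 0.1   ] [0.567  0.0815 0.1   ]
lever_top {'centre': [253.7, 192.9], 'confidence': 0.48} [0.5682 0.0763 0.1   ]
gauge {'centre': [253.6, 215.3], 'confidence': 0.9} [0.5023 0.0802 0.064 ]
gauge 
[... 592 characters left out ...]
8], 'confidence': 0.67} [ 0.3234 -0.1262  0.1   ]
lever_top {'centre': [275.9, 179.1], 'confidence': 0.5} [0.5753 0.0928 0.1   ]
lever_top {'centre': [371.0, 229.5], 'confidence': 0.45} [ 0.6162 -0.2253  0.1   ]
gauge {'centre': [351.2, 232.7], 'confidence': 0.88} [ 0.6064 -0.1731  0.064 ]
gauge {'centre': [220.1, 265.0], 'confidence': 0.82} [ 0.2979 -0.0841  0.064 ]
gauge {'centre': [255.5, 197.5], 'confidence': 0.66} [0.5105 0.0979 0.064 ]
closed_place {'centre': [234.8, 253.8], 'confidence': 0.66} [ 0.3236 -0.1098  0.1   ]
closed_place {'centre': [278.3, 186.5], 'confidence': 0.64} [0.5583 0.0577 0.1   ]
closed_place {'centre': [371.6, 226.5], 'confidence': 0.57} [ 0.6254 -0.2179  0.1   ]
```

```bash
python3 -m creep '[[1,22,-32,0,0],[1,45,-64,0,-0.02],[1,68,-96,0,-0.05],[1,92,-130,0,-0.08],[1,115,-162,0,-0.1],[1,138,-195,0,-0.12],[1,161,-228,0,-0.14],[1,184,-260,0,-0.15]]'
python3 - <<'E'
from h import *
s=sense();print(s["time_s"],s["tcp_pos"],s["ee_rot"],s["joints"],s["wrist_force"])
E
```

```text
time_s: 2.2
tcp_pos: [0.3906, 0.3286, 0.2419]
ee_rot: [[0.0, -0.467, -0.884], [0.001, -0.884, 0.467], [-1.0, -0.001, -0.0]]
wrist_force: [1.8, 0.2, 0.0]
gripper_width: 1.0
2.2 [0.39061145 0.32861661 0.24187948] [[ 4.43206055e-04 -4.67156388e-01 -8.84174594e-01]
 [ 5.06937756e-04 -8.84174462e-01  4.67156572e-01]
 [-9.99999773e-01 -6.55268106e-04 -1.55052264e-04]] [ 5.83205681e+01  1.08231926e+01 -1.53617192e+01  7.08574321e-03
 -6.37770348e+01  3.82642437e+00] [1.76330028 0.20212334 0.01477229]
```

```bash
python3 -m creep '[[1,23,-32,0,0],[1,46,-64,0,0],[1,69,-96,0,0],[1,92,-128,0,0],[1,115,-160,0,0],[1,138,-192,0,0],[1,160,-222,0,0],[1,177,-247,0,0]]'
python3 - <<'E'
from h import *
for n in("top","side"):
    p=capture(n);cv2.imwrite(f"pics/{n}1.png",p["image"])
a=cv2.imread("pics/side1.png")[80:250,190:350];cv2.imwrite("pics/side1c.png",cv2.resize(a,None,fx=3.5,fy=3.5,interpolation=2))
E
```

```text
time_s: 3.0
tcp_pos: [0.5686, 0.0799, 0.2419]
ee_rot: [[0.001, -0.468, -0.884], [0.0, -0.884, 0.468], [-1.0, -0.001, -0.0]]
wrist_force: [-0.2, 0.5, 0.6]
gripper_width: 1.002
```

View pics/side1c.png

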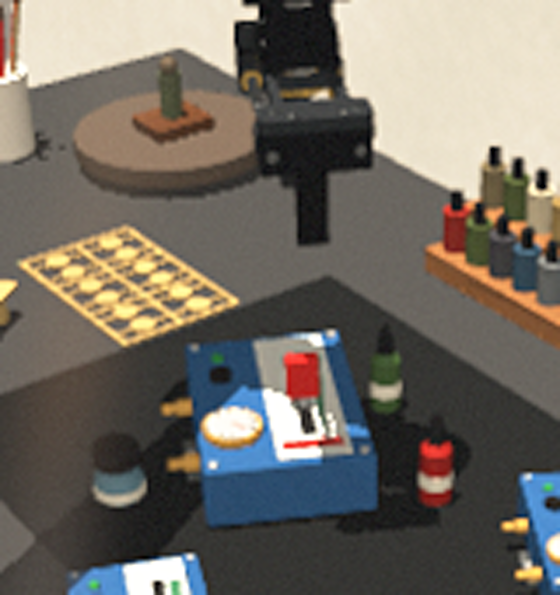

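The crop of the side view shows the gripper straight above the box, with the near finger tip at about (313,243) and the red handle at (302,375). I'll lower it so the open fingers straddle the handle.

```bash
python3 -m creep '[[1,0,0,-25,0],[1,0,0,-50,0],[1,0,0,-75,0],[1,0,0,-100,0],[1,0,0,-120,0],[1,0,0,-135,0],[1,0,0,-146,0],[1,0,0,-151,0]]'
python3 - <<'E'
from h import *
for n in("top","side"):
    p=capture(n);cv2.imwrite(f"pics/{n}2.png",p["image"])
a=cv2.imread("pics/side2.png")[130:250,210:330];cv2.imwrite("pics/side2c.png",cv2.resize(a,None,fx=4.8,fy=4.8,interpolation=2))
print(sense()["wrist_force"])
E
```

```text
time_s: 3.9
tcp_pos: [0.5685, 0.0793, 0.0896]
ee_rot: [[-0.001, -0.471, -0.882], [-0.001, -0.882, 0.471], [-1.0, 0.001, 0.001]]
wrist_force: [-0.7, -0.6, -0.2]
gripper_width: 1.0
[ 0.29372575 -0.07382696  0.01127107]
```

View pics/side2c.png

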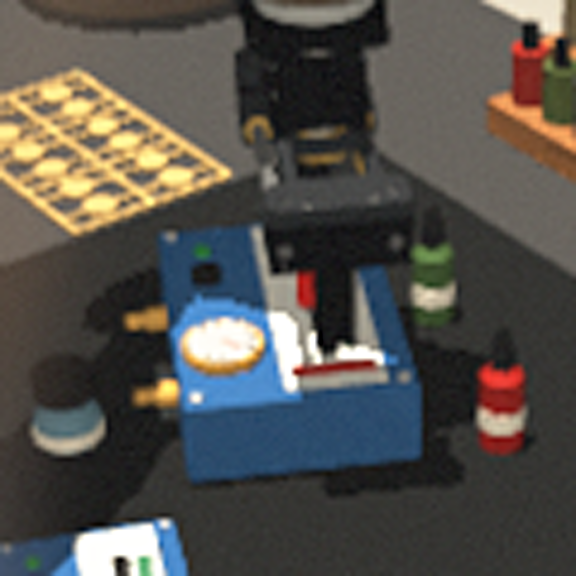

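```bash
python3 -m creep '[[0.5,0,0,0,0],[0.5,0,0,0,0],[0.5,0,0,0,0],[0.5,0,0,0,0],[0.5,-1.4,-2.7,0,0],[0.5,-2.8,-5.3,0,0],[0.5,-4.2,-8.0,0,0],[0.5,-4.2,-8.0,0,0]]'
```

```text
time_s: 4.8
tcp_pos: [0.5643, 0.0707, 0.0901]
ee_rot: [[-0.001, -0.471, -0.882], [-0.001, -0.882, 0.471], [-1.0, 0.001, 0.0]]
wrist_force: [-0.2, 0.3, -0.1]
gripper_width: 0.511
```

```bash
python3 -m creep '[[0.5,-0.5,-0.9,0,0],[0.5,-0.9,-1.8,0,0],[0.5,-1.4,-2.7,0,0],[0.5,-1.9,-3.5,0,0],[0.5,-2.3,-4.4,0,0],[0.5,-2.8,-5.3,0,0],[0.5,-3.3,-6.2,0,0],[0.5,-3.7,-7.1,0,0]]'
```

```text
time_s: 5.6
tcp_pos: [0.5606, 0.0634, 0.0902]
ee_rot: [[-0.001, -0.471, -0.882], [-0.001, -0.882, 0.471], [-1.0, 0.001, 0.0]]
wrist_force: [1.7, 1.0, -0.3]
gripper_width: 0.507
```

```bash
python3 -m creep '[[0.5,-0.5,-0.9,0,0],[0.5,-0.9,-1.8,0,0],[0.5,-1.4,-2.7,0,0],[0.5,-1.9,-3.5,0,0],[0.5,-2.3,-4.4,0,0],[0.5,-2.8,-5.3,0,0],[0.5,-3.3,-6.2,0,0],[0.5,-3.7,-7.1,0,0]]'
```

```text
time_s: 6.4
tcp_pos: [0.5568, 0.0563, 0.0902]
ee_rot: [[-0.001, -0.471, -0.882], [-0.001, -0.882, 0.471], [-1.0, 0.001, 0.0]]
wrist_force: [0.3, 1.3, -1.7]
gripper_width: 0.499
```

```bash
python3 -m creep '[[0.5,-0.5,-0.9,0,0],[0.5,-0.9,-1.8,0,0],[0.5,-1.4,-2.7,0,0],[0.5,-1.9,-3.5,0,0],[0.5,-2.3,-4.4,0,0],[0.5,-2.8,-5.3,0,0],[0.5,-3.3,-6.2,0,0],[0.5,-3.7,-7.1,0,0]]'
```

```text
time_s: 7.2
tcp_pos: [0.5529, 0.0487, 0.0902]
ee_rot: [[-0.001, -0.471, -0.882], [-0.002, -0.882, 0.471], [-1.0, 0.002, 0.001]]
wrist_force: [0.5, 0.2, -1.3]
gripper_width: 0.502
```

```bash
python3 -m creep '[[0.5,-0.3,-0.5,0,0],[0.5,-0.5,-0.9,0,0],[0.5,-0.7,-1.3,0,0],[0.5,-0.9,-1.8,0,0],[0.5,-1.2,-2.2,0,0],[0.5,-1.4,-2.7,0,0],[0.5,-1.6,-3.1,0,0],[0.5,-1.9,-3.5,0,0]]'
```

```text
time_s: 8.0
tcp_pos: [0.5509, 0.0452, 0.0902]
ee_rot: [[-0.002, -0.471, -0.882], [-0.002, -0.882, 0.471], [-1.0, 0.002, 0.001]]
wrist_force: [0.1, 0.5, -0.7]
gripper_width: 0.505
```

```bash
python3 -m creep '[[0.5,-0.3,-0.5,0,0],[0.5,-0.5,-0.9,0,0],[0.5,-0.7,-1.3,0,0],[0.5,-0.9,-1.8,0,0],[0.5,-1.2,-2.2,0,0],[0.5,-1.4,-2.7,0,0],[0.5,-1.6,-3.1,0,0],[0.5,-1.9,-3.5,0,0]]'
```

```text
time_s: 8.8
tcp_pos: [0.5493, 0.042, 0.0902]
ee_rot: [[-0.001, -0.471, -0.882], [-0.001, -0.882, 0.471], [-1.0, 0.001, 0.0]]
wrist_force: [0.3, 3.1, -1.5]
gripper_width: 0.504
```

```bash
python3 -m creep '[[0.5,-0.3,-0.5,0,0],[0.5,-0.5,-0.9,0,0],[0.5,-0.7,-1.3,0,0],[0.5,-0.9,-1.8,0,0],[0.5,-1.2,-2.2,0,0],[0.5,-1.4,-2.7,0,0],[0.5,-1.6,-3.1,0,0],[0.5,-1.9,-3.5,0,0]]';  python3 - <<'E'
from h import *
p=capture("top");cv2.imwrite("pics/top3.png",p["image"]);q=capture("side")
a=np.hstack([cv2.resize(x[150:250,210:310],None,fx=4,fy=4,interpolation=2) for x in(p["image"],q["image"])]);cv2.imwrite("pics/c3.png",a)
print(sense()["wrist_force"],sense()["time_s"])
E
```

```text
time_s: 9.6
tcp_pos: [0.5493, 0.0416, 0.0902]
ee_rot: [[0.005, -0.47, -0.883], [0.004, -0.883, 0.47], [-1.0, -0.005, -0.002]]
wrist_force: [2.4, 12.5, -5.0]
gripper_width: 0.503
[ 2.48370964 11.56720711 -4.58625624] 9.7
```

View pics/c3.png

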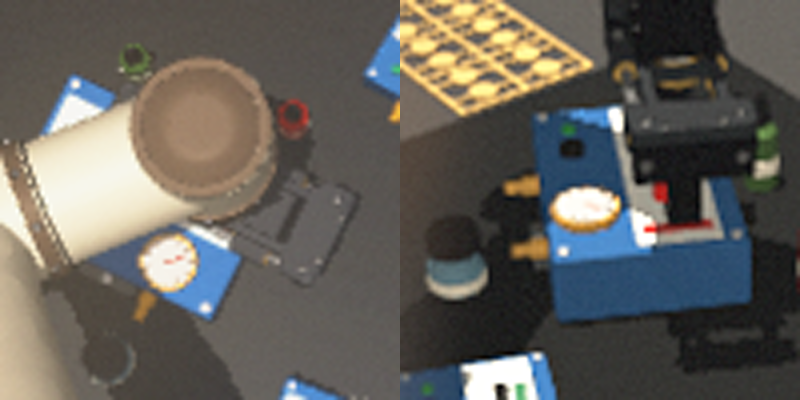

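```bash
python3 -m creep '[[0.5,-0.5,-0.9,0,0],[0.5,-0.9,-1.8,0,0],[0.5,-1.4,-2.7,0,0],[0.5,-1.9,-3.5,0,0],[0.5,-2.2,-4.2,0,0],[0.5,-2.2,-4.2,0,0],[0.5,-2.2,-4.2,0,0],[0.5,-2.2,-4.2,0,0]]'
```

```text
time_s: 10.5
tcp_pos: [0.5493, 0.0414, 0.09]
ee_rot: [[0.011, -0.469, -0.883], [0.009, -0.883, 0.469], [-1.0, -0.013, -0.005]]
wrist_force: [2.5, 17.0, -5.9]
gripper_width: 0.5
```

```bash
python3 -m creep '[[0.5,1.4,2.7,0,0],[0.5,3.3,6.2,0,0],[0.5,5.2,9.7,0,0],[0.5,7,13.3,0,0],[0.5,8.9,16.8,0,0],[0.5,10.8,20.3,0,0],[0.5,11.7,22.1,0,0],[0.5,11.7,22.1,0,0]]';  python3 - <<'E'
from h import *
s=sense();print(s["tcp_pos"]@np.array([.468,.884,0]),s["tcp_pos"]@np.array([.884,-.468,0]))
q=capture("side")
cv2.imwrite("pics/c4.png",cv2.resize(q["image"][150:250,220:320],None,fx=5.5,fy=5.5,interpolation=2))
E
```

```text
time_s: 11.3
tcp_pos: [0.5611, 0.0637, 0.09]
ee_rot: [[0.011, -0.469, -0.883], [0.009, -0.883, 0.469], [-1.0, -0.013, -0.005]]
wrist_force: [-0.2, -0.1, 0.1]
gripper_width: 0.501
0.3189116700891236 0.4662344952797221
```

View pics/c4.png

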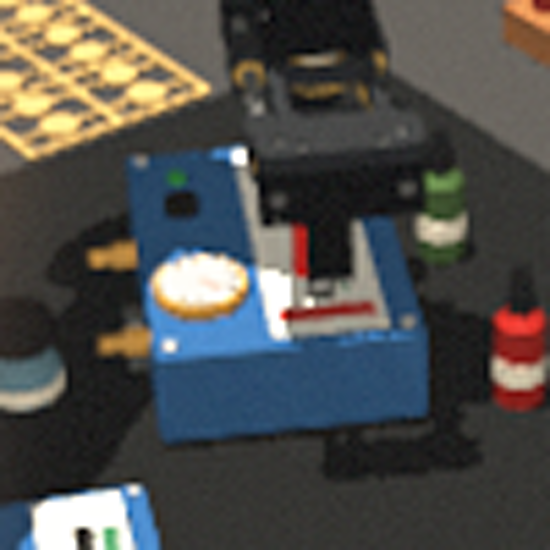

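```bash
python3 -m creep '[[0.5,0.2,0.4,0,0],[0.5,0.5,0.9,0,0],[0.5,0.7,1.3,0,0],[0.5,0.9,1.8,0,0],[0.5,1.2,2.2,0,0],[0.5,1.4,2.7,0,0],[0.5,1.6,3.1,0,0],[0.5,1.9,3.5,0,0]]' | grep -v rot
```

```text
time_s: 12.15
tcp_pos: [0.5629, 0.0671, 0.09]
wrist_force: [0.1, -0.5, -0.7]
gripper_width: 0.503
```

```bash
python3 -m creep '[[0.5,0.2,0.4,0,0],[0.5,0.5,0.9,0,0],[0.5,0.7,1.3,0,0],[0.5,0.9,1.8,0,0],[0.5,1.2,2.2,0,0],[0.5,1.4,2.7,0,0],[0.5,1.6,3.1,0,0],[0.5,1.9,3.5,0,0]]' | grep -v rot
```

```text
time_s: 12.95
tcp_pos: [0.564, 0.0693, 0.0899]
wrist_force: [-1.3, -5.5, 2.1]
gripper_width: 0.502
```

```bash
python3 -m creep '[[0.5,0.2,0.4,0,0],[0.5,0.5,0.9,0,0],[0.5,0.7,1.3,0,0],[0.5,0.9,1.8,0,0],[0.5,1.2,2.2,0,0],[0.5,1.4,2.7,0,0],[0.5,1.6,3.1,0,0],[0.5,1.9,3.5,0,0]]' | grep -v rot
```

```text
time_s: 13.75
tcp_pos: [0.566, 0.0732, 0.0899]
wrist_force: [-0.7, -2.6, 0.4]
gripper_width: 0.501
```

```bash
python3 -m creep '[[0.5,0.2,0.4,0,0],[0.5,0.5,0.9,0,0],[0.5,0.7,1.3,0,0],[0.5,0.9,1.8,0,0],[0.5,1.2,2.2,0,0],[0.5,1.4,2.7,0,0],[0.5,1.6,3.1,0,0],[0.5,1.9,3.5,0,0]]' | grep -v rot
```

```text
time_s: 14.55
tcp_pos: [0.5681, 0.0769, 0.0899]
wrist_force: [-0.1, 0.2, 0.4]
gripper_width: 0.501
```

```bash
python3 -m creep '[[0.5,0.2,0.4,0,0],[0.5,0.5,0.9,0,0],[0.5,0.7,1.3,0,0],[0.5,0.9,1.8,0,0],[0.5,1.2,2.2,0,0],[0.5,1.4,2.7,0,0],[0.5,1.6,3.1,0,0],[0.5,1.9,3.5,0,0]]' | grep -v rot
```

```text
time_s: 15.35
tcp_pos: [0.57, 0.0804, 0.0899]
wrist_force: [0.5, -0.3, -0.4]
gripper_width: 0.498
```

```bash
python3 -m creep '[[0.5,0.2,0.4,0,0],[0.5,0.5,0.9,0,0],[0.5,0.7,1.3,0,0],[0.5,0.9,1.8,0,0],[0.5,1.2,2.2,0,0],[0.5,1.4,2.7,0,0],[0.5,1.6,3.1,0,0],[0.5,1.9,3.5,0,0]]' | grep -v rot
```

```text
time_s: 16.15
tcp_pos: [0.5711, 0.0826, 0.0898]
wrist_force: [-1.2, -5.8, 2.0]
gripper_width: 0.502
```

```bash
python3 -m creep '[[0.5,0.2,0.4,0,0],[0.5,0.5,0.9,0,0],[0.5,0.7,1.3,0,0],[0.5,0.9,1.8,0,0],[0.5,1.2,2.2,0,0],[0.5,1.4,2.7,0,0],[0.5,1.6,3.1,0,0],[0.5,1.9,3.5,0,0]]' | grep -v rot
```

```text
time_s: 16.95
tcp_pos: [0.5729, 0.086, 0.0898]
wrist_force: [0.1, -3.5, 1.5]
gripper_width: 0.507
```

```bash
python3 -m creep '[[0.5,0.2,0.4,0,0],[0.5,0.5,0.9,0,0],[0.5,0.7,1.3,0,0],[0.5,0.9,1.8,0,0],[0.5,1.2,2.2,0,0],[0.5,1.4,2.7,0,0],[0.5,1.6,3.1,0,0],[0.5,1.9,3.5,0,0]]' | grep -v rot
```

```text
time_s: 17.75
tcp_pos: [0.5749, 0.0898, 0.0898]
wrist_force: [0.1, -0.3, -0.2]
gripper_width: 0.496
```

```bash
python3 -m creep '[[0.5,0.2,0.4,0,0],[0.5,0.5,0.9,0,0],[0.5,0.7,1.3,0,0],[0.5,0.9,1.8,0,0],[0.5,1.2,2.2,0,0],[0.5,1.4,2.7,0,0],[0.5,1.6,3.1,0,0],[0.5,1.9,3.5,0,0]]' | grep -v rot
```

```text
time_s: 18.55
tcp_pos: [0.5768, 0.0933, 0.0898]
wrist_force: [0.9, -0.2, -0.2]
gripper_width: 0.5
```

```bash
python3 -m creep '[[0.5,0.2,0.4,0,0],[0.5,0.5,0.9,0,0],[0.5,0.7,1.3,0,0],[0.5,0.9,1.8,0,0],[0.5,1.2,2.2,0,0],[0.5,1.4,2.7,0,0],[0.5,1.6,3.1,0,0],[0.5,1.9,3.5,0,0]]' | grep -v rot
```

```text
time_s: 19.35
tcp_pos: [0.5783, 0.0963, 0.0897]
wrist_force: [-0.5, -2.5, 0.7]
gripper_width: 0.501
```

```bash
python3 -m creep '[[0.5,0.2,0.4,0,0],[0.5,0.5,0.9,0,0],[0.5,0.7,1.3,0,0],[0.5,0.9,1.8,0,0],[0.5,1.2,2.2,0,0],[0.5,1.4,2.7,0,0],[0.5,1.6,3.1,0,0],[0.5,1.9,3.5,0,0]]' | grep -v rot
```

```text
time_s: 20.15
tcp_pos: [0.5797, 0.0988, 0.0897]
wrist_force: [-1.7, -6.1, 1.4]
gripper_width: 0.501
```

```bash
python3 -m creep '[[0.5,0.2,0.4,0,0],[0.5,0.5,0.9,0,0],[0.5,0.7,1.3,0,0],[0.5,0.9,1.8,0,0],[0.5,1.2,2.2,0,0],[0.5,1.4,2.7,0,0],[0.5,1.6,3.1,0,0],[0.5,1.9,3.5,0,0]]' | grep -v rot
```

```text
time_s: 20.95
tcp_pos: [0.5818, 0.1028, 0.0898]
wrist_force: [-1.0, -1.8, 0.6]
gripper_width: 0.496
```

```bash
python3 -m creep '[[0.5,0.2,0.4,0,0],[0.5,0.5,0.9,0,0],[0.5,0.7,1.3,0,0],[0.5,0.9,1.8,0,0],[0.5,1.2,2.2,0,0],[0.5,1.4,2.7,0,0],[0.5,1.6,3.1,0,0],[0.5,1.6,3.1,0,0]]' | grep -v rot
python3 - <<'E'
from h import *
s=sense();print(s["tcp_pos"]@np.array([.468,.884,0]),s["wrist_force"])
E
```

```text
time_s: 21.75
tcp_pos: [0.5834, 0.106, 0.0897]
wrist_force: [-0.2, -0.5, 0.1]
gripper_width: 0.502
0.3667156255198901 [-0.16595089 -0.47760839  0.05550104]
```

```bash
python3 -m creep '[[0.5,0.2,0.4,0,0],[0.5,0.5,0.9,0,0],[0.5,0.7,1.3,0,0],[0.5,0.9,1.8,0,0],[0.5,1.2,2.2,0,0],[0.5,1.4,2.7,0,0],[0.5,1.7,3.1,0,0],[0.5,1.7,3.1,0,0]]' | grep -v rot
```

```text
time_s: 22.55
tcp_pos: [0.5852, 0.1091, 0.0897]
wrist_force: [-0.6, -0.6, 0.4]
gripper_width: 0.501
```

No resistance until just short of where contact with click 3 is predicted, so the lever has jumped into it. I'll back off, open the fingers and rise clear.

```bash
python3 -m creep '[[0.5,-2,-3.8,0,0],[0.5,-4,-7.6,0,0],[0.5,-6.1,-11.5,0,0],[0.5,-6.1,-11.5,0,0],[0.8,-6.1,-11.5,0,0],[0.8,-6.1,-11.5,0,0],[0.8,-6.1,-11.5,0,0],[0.8,-6.1,-11.5,0,0]]' | grep -v rot
python3 -m creep '[[0.8,0,0,10,0],[0.8,0,0,25,0],[0.8,0,0,45,0],[0.8,0,0,70,0],[0.8,0,0,100,0],[0.8,0,0,130,0],[0.8,0,0,150,0],[0.8,0,0,150,0]]' | grep -v rot
python3 -m creep '[[0.8,-25,25,0,0],[0.8,-50,55,0,0],[0.8,-75,85,0,0],[0.8,-100,120,0,0],[0.8,-120,155,0,0],[0.8,-140,190,0,0],[0.8,-155,220,0,0],[0.8,-165,240,0,0]]' | grep -v rot
python3 - <<'E'
from h import *
P={n:capture(n) for n in("top","side")}
for n,p in P.items():
    cv2.imwrite(f"pics/{n}5.png",p["image"])
a=np.hstack([cv2.resize(P["top"]["image"][150:250,195:295],None,fx=4,fy=4,interpolation=2),cv2.resize(P["side"]["image"][150:250,220:320],None,fx=4,fy=4,interpolation=2)]);cv2.imwrite("pics/c5.png",a)
E
```

```text
time_s: 23.35
tcp_pos: [0.5791, 0.0977, 0.0897]
wrist_force: [0.3, 0.0, 0.8]
gripper_width: 0.757
time_s: 24.15
tcp_pos: [0.5809, 0.0982, 0.2444]
wrist_force: [-0.9, 0.3, 0.4]
gripper_width: 0.801
time_s: 24.95
tcp_pos: [0.4144, 0.3398, 0.2438]
wrist_force: [0.6, 0.5, -0.3]
gripper_width: 0.796
```

View pics/c5.png

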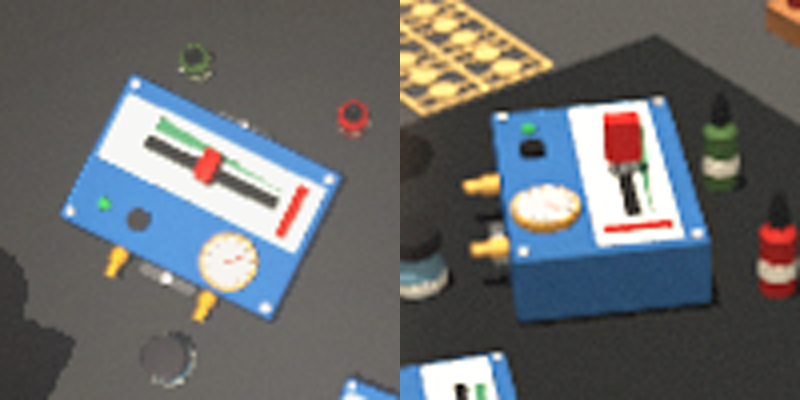

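Run:
```python
from h import *
P={n:capture(n) for n in("top","side")}
d=np.array([.468,.884,0])
t=tri(P["top"],(195+208.5/4,150+163/4),P["side"],(220+622/4,150+125/4))
print(t)
for a,b in(((195+207/4,150+164/4),P["top"]),((220+622/4,150+124/4),P["side"])): q=at_z(b,a,.1);print(q,q@d)
for n,p in P.items():
    h=cv2.cvtColor(p["image"],cv2.COLOR_BGR2HSV)
    m=((h[...,1]>150)&((h[...,0]<8)|(h[...,0]>172))&(h[...,2]>70)).astype(np.uint8)
    k,l,st,c=cv2.connectedComponentsWithStats(m)
    for i in range(1,k):
        if st[i,4]>8 and 195<c[i][0]<300 and 150<c[i][1]<250:print(n,st[i],c[i],at_z(p,c[i],.1)@d)
```

```text
[ 0.66611257 -0.0007444   0.10982788]
[0.57467328 0.09770394 0.1       ] 0.3553173730707392
[ 0.77832384 -0.0789338   0.1       ] 0.2944780777960369
top [280 176   7   7  20] [283.   179.45] 0.271334417774991
top [244 187   6   9  36] [246.30555556 190.80555556] 0.35682385890249424
top [264 197   8  12  29] [267.4137931  202.24137931] 0.2825018665998366
side [271 178   9  13 105] [275.06666667 183.8952381 ] 0.32690665724265394
side [271 205  17   3  22] [279.22727273 206.18181818] 0.2198603302805351
```

View pics/side5.png

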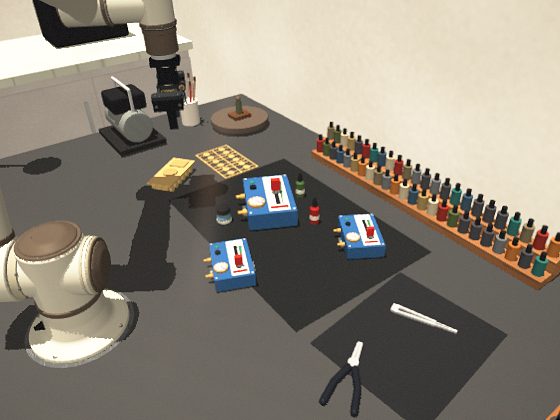

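```bash
python3 -c "
from station import *
print(finish_job())"
```

```text
the job is handed in; nothing more can be done
None
```

The lever on the largest blue box was pushed fully closed and then brought back to rest in the third click. The job was handed in at about 25 s of the 58 s allowed.

- **Closing:** The half-open fingers straddled the handle without gripping it and pushed it to the closed end. It held firm against 12 N and then 17 N, well above the 6 N a click takes.
- **Counting clicks:** I pushed the other way at about 5 mm/s. About 6 N was felt leaving the closed stop, the first click and the second click, each followed by a drop to zero as the lever jumped ahead. After the third jump I followed up to about 1 mm short of the expected contact at 48 mm and felt no resistance, so the lever was in the click and not hanging between two.
- **Last checks:** In the top view the handle stands about 47–48 mm from closed, and 16 mm (one click) further open than at the start, where it measured near the second click. The bottles, jar, model parts and tools looked undisturbed in the last pictures, and the arm was clear of everything.
- **Failed or disagreed:** My last two-view check of the handle's position used a wrong pixel offset for the side picture, so I discarded it. The final position therefore rests on the top view and the felt clicks. Before the move, the networks' estimates for the lever and closed place were up to about 15 mm out, so I relied on the box outline and touch instead.

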